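# Fit the cone burr in the bench deburrer's collet

## Robot

A 6-joint arm with a two-finger parallel gripper is mounted at the origin on a cart in front of the work surface, level with it; the furniture and walls round the work are solid. World frame = base frame: x ahead of the robot, y to its left, z up, the work surface at z = 0. Lengths are in mm, angles in rad, forces in N, time in s.
With the tool pointing down it reaches from about 350 to 975 mm from the base axis. Payload 4.9 kg.
Tool frame: the origin (TCP) lies at the very end of the fingers, on their centre line; the grasp point (between the pads) lies 19 mm behind it; z points along the fingers, y is the line along which they close (so a half turn about z gives the same grasp; the last joint's range is limited). The gripper opens to 85 mm and grips with 20 to 120 N. Pads are 22 mm wide; open, the fingers measure 114 mm over their backs; the gripper's body (76 mm by 85 mm) begins 54 mm behind the grasp point. The pads swing forward as they close: fully open they stand 13 mm farther back than shut.
Start: joints at [-1.232, 0.053, 1.613, -0, 1.476, -0.119], TCP at [276.227, -560.625, 231.304] pointing down, gripper open.
Joint ranges: [-3.01, 3.01], [-1.01, 2.22], [0.06, 2.58], [-1.02, 4.17], [0.09, 2.62], [-3.14, 3.14]. Speed limits (rad/s): [2.57, 2.57, 3.14, 3.14, 3.14, 3.14].

## Interface

Orientations are given as a unit quaternion [w, x, y, z].
In Python, from plant import ctrl gives the robot as it stands.
- The arm moves only by the tool move_arm, never from a script. Its argument "rows" is a list of rows, each a list of 7 numbers: the shift along the tool's x, y, z in cm, then the turn, a rotation vector about the tool's x, y, z in degrees, then the closure in counts, from 0 (fully open) to 255 (shut). A call has 1 to 10 rows; each row shifts and turns the commanded pose from where the row before left it, along the tool's axes as they then stand; what a row does not reach is not made up. A row lasts 1/10 s, in which the tool goes at most 50 mm and 8.59 degrees, less where a joint would pass 70% of its speed; a pose out of reach is approached as far as the arm can. A call with a gripper value outside its range is refused whole. The fingers move at their own pace and stop on an object; "force" is the grip in N (left out, the last holds). Time passes only in rows, so rows that do not move let the fingers close. It gives the time, the measured TCP pose, the force, the opening and the grip force at its end, in the units of the state.
- ctrl.observe(): the state, without advancing time (a new reading comes with each control period).
- ctrl.snapshot(name): name is "scene" or "top"; returns the picture (384x512x3 uint8, red, green, blue); there is no depth.
- ctrl.camera_info(name): a dict with "K" (3x3 intrinsics, pixels), "view" (4x4, takes a point from world to camera coordinates). Camera axes: x right, y down, z forward; pixel columns grow to the right and rows downward; lengths in mm; the calibration is good to about 2 mm. A picture is of the moment at which its call begins. camera_info takes no time and is no camera call.
- ctrl.close_job(): hands the job in; it is judged then, once.
Trained networks look in the newest picture that a camera, given by its name, has taken for a name from the list of things; names that differ only in an ending like _2 or _b are one class to them, and where a whole thing is asked for, a point or a joint stands for the part that bears it (a point fixed in the world has none). Each returns a list of dicts, best first, with "p" (0 to 1); they miss things now and then, are a little off and sometimes report something else, mostly with a low value. They report only what shows in the picture. A call takes as long as a camera call.
- ctrl.boxes_of(camera, query): "position" ([x, y, z] in mm, in world coordinates, good to about 4 mm: the middle of the surface that is visible of it).
The state is a dict: "t": time; "joint_pos": joint angles; "dq": joint speeds; "effort": joint torques, N m; "ee_pos": TCP position; "eef_rot": TCP orientation; "force": force on the tool from outside, world axes, zero at the start; "wrist_torque": the same for the moment, N m; "grip_width": opening from 0.0 (shut) to 1.0 (fully open); "gripper_force": force on a finger pad.
Only numpy, scipy, OpenCV 4.12 (cv2) and the standard library are available. Lean on these libraries where they do the work, as an engineer would, in place of code of your own. Each camera call takes 0.05 s, during which the arm holds its last target. There are 200 camera calls.

## Task

Take the cone-headed burr with the orange sleeve from the rack and set its shank upright and fully home in the collet of the bench deburrer. Then swing the collet nut's lever clockwise (seen from above) up to the red stop pin so that the jaws grip the shank, and let go. Leave the ball-headed burr with the blue sleeve in the rack and do not disturb the timer or the beaker.

Things in the scene. Friction and masses are not known exactly. Their poses are not given: they have to be found in the camera images.
- cone_burr_grip (a point): The burr to fit, upright in the rack, 70 g, 102 mm tall: steel shank 14 mm across, 34 mm long (lower end tapered to 6 mm); above it an orange sleeve 28 mm across, 44 mm high; on top a steel cone 27 mm across, 24 mm high. The point is the sleeve's centre, 22 mm above its underside, 56 mm above the shank's end, 46 mm below the cone's tip; z up along the axis. Grasp across the sleeve.
- ball_burr_grip (a point): The other burr, same sleeve and shank but with a blue sleeve and a ball head 22 mm across (103 mm tall): stays in the rack. The point is the centre of its sleeve; z up along its axis.
- rack: Grey fixed block, 190 x 60 x 50 mm high, origin at the centre of its underside; three holes 19 mm wide and 42 mm deep in a row along its x axis, at x = -60, 0 and +60 mm. The two burrs stand in the two end holes (either way round), their sleeves resting on its top; the middle hole is empty.
- collet_mouth (a point): Centre of the collet's top, 77 mm above the bench, on the fixed white deburrer (150 x 124 x 40 mm). Four steel jaws 35 mm high round a hole 20 mm wide (18.5 or more at the start); each closes 3 mm per rad of the nut. Shank fully home: sleeve's underside on the jaws' tops, its centre 22 mm above this point. The dark nut round the jaws is 54 mm across, its top 3 mm lower than this point.
- nut (a joint): Angle of the collet nut in rad: 0 slack, growing clockwise seen from above, hard stop at 1.3, where the lever stands by the red stop pin. Starts at 0 to 0.25, stays where it is left, needs 3 to 8 N at the knob. The jaws meet the 14 mm shank at about 1.0; it grips from 1.1 on.
- lever_knob (a point): Upright black knob, round, 18 mm across and 49 mm tall, at the end of the nut's lever. The point is on the knob's axis, 19 mm below its top and 17 mm above collet_mouth. The lever is a level steel bar 10 mm thick whose top is 27 mm below this point. The knob goes round the vertical axis through collet_mouth at a radius of 92 mm.
- timer: White bench timer, 72 x 66 x 21 mm, lying behind the work; origin at the centre of its underside. Bystander.
- cup: Empty white plastic beaker, 69 mm across and 83 mm tall, standing behind the work; origin at the centre of its underside. Bystander.

How it is judged (in metres and radians):
On the way, in this order (a step that is already met when the one before it is completed fails the run):
1. the cone burr's shank is fully home in the collet while the nut is still slack (below 0.6 rad) (horizontal distance between cone_burr_grip and collet_mouth below 0.01 m and z of cone_burr_grip in the frame of collet_mouth below 0.027 m and angle between cone_burr_grip's own z axis and vertical below 0.17 rad and value of joint nut below 0.6 rad), for 0.2 s.
2. the nut is turned until the jaws grip (1.1 rad or more) (value of joint nut above 1.1 rad), for 0.2 s.
At the end, for the whole second after the job is handed in: The cone burr stands in the collet, within 7 degrees of upright, its sleeve's underside within 5 mm of the jaws' tops and its axis within 6 mm of the collet's; the nut stands at 1.1 rad or more (value of joint nut above 1.1 rad and horizontal distance between cone_burr_grip and collet_mouth below 0.006 m and z of cone_burr_grip in the frame of collet_mouth between 0.015 and 0.027 m and angle between cone_burr_grip's own z axis and vertical below 0.12 rad); the robot touches nothing.
It fails at once if the ball burr is moved by more than 30 mm (distance of ball_burr_grip from where it was at the start of the episode above 0.03 m).
It fails at once if the timer or the beaker is moved by more than 30 mm (distance of any of timer, cup from where it was at the start of the episode above 0.03 m).
It also fails if it takes over 48 s, if anything falls off the work surface, if the arm or the gripper's body presses on something with over 40 N, if the wrist force passes 120 N, or if a joint passes its speed limit or range.

## Working session

There is one attempt and no reset: what is moved stays moved. The work goes in short steps, Python scripts to look and compute and a tool call to move; the robot and the scene stay as the last step left them, time stands still between calls to the robot, and variables do not carry over. Pictures are saved under pics/ and viewed, at most 10 in all, crops included, and the job is handed in when it is done.

Besides the shell and the picture viewer there is one more tool, called after "Emit:" as a command line: name --pt "numbers of a row" for each row, then --argument value for the rest. move_arm: Moves the arm, as the interface text tells. Its arguments: {"type":"object","properties":{"rows":{"type":"array","items":{"type":"array","items":{"type":"number"}}},"force":{"type":"number"}},"required":["rows"]}

```bash
mkdir -p pics; ls; python3 - <<'E'
from plant import ctrl
import cv2,numpy as np
s=ctrl.observe();print(s['t'],s['ee_pos'],s['eef_rot'],s['grip_width'])
for c in('scene','top'):
    im=ctrl.snapshot(c);cv2.imwrite(f'pics/{c}0.png',im[:,:,::-1])
    i=ctrl.camera_info(c);print(c,np.round(i['K'],1).tolist(),np.round(i['view'],4).tolist())
    for q in('cone_burr_grip','ball_burr_grip','rack','collet_mouth','nut','lever_knob','timer','cup'):
        print(q,[(np.round(d['position'],1).tolist(),round(d['p'],2)) for d in ctrl.boxes_of(c,q)][:3])
E
```

```text
pics
0.0 [ 276.06085519 -560.03684558  230.03802098] [-1.04105350e-03  9.73907583e-01  2.26942556e-01 -1.13195275e-04] 0.9981204819321449
scene [[392.7, 0.0, 255.1], [0.0, 392.7, 185.6], [0.0, 0.0, 1.0]] [[-0.8397, -0.5429, -0.0074, 433.846], [-0.3856, 0.606, -0.6958, 364.3218], [0.3823, -0.5814, -0.7182, 599.4219], [0.0, 0.0, 0.0, 1.0]]
cone_burr_grip [([477.0, -263.6, 87.5], 0.73)]
ball_burr_grip [([591.5, -275.0, 84.9], 0.65), ([733.5, -180.6, 53.4], 0.33)]
rack [([525.5, -253.2, 43.2], 0.98)]
collet_mouth [([563.7, 58.9, 36.1], 0.65)]
nut [([546.1, 29.1, 70.7], 0.89)]
lever_knob [([546.3, 31.2, 75.6], 0.84), ([527.1, -254.5, 45.4], 0.54)]
timer [([765.1, 115.6, 18.3], 0.78)]
cup [([734.2, -178.2, 53.5], 0.75)]
top [[347.4, 0.0, 251.1], [0.0, 347.4, 191.8], [0.0, 0.0, 1.0]] [[-0.0239, -0.9992, -0.0334, -89.4066], [-0.9954, 0.0269, -0.0921, 590.0104], [0.093, 0.031, -0.9952, 894.744], [0.0, 0.0, 0.0, 1.0]]
cone_burr_grip [([479.8, -272.0, 102.2], 0.63), ([552.9, 25.2, 69.6], 0.28)]
ball_burr_grip [([594.5, -278.9, 110.7], 0.54)]
rack [([541.3, -274.8, 52.1], 0.69)]
collet_mouth [([577.3, 42.3, 39.7], 0.91)]
nut [([551.8, 23.6, 74.4], 0.91)]
lever_knob [([553.0, 25.2, 70.2], 0.83)]
timer [([769.1, 101.6, 24.9], 0.75)]
cup [([743.0, -194.6, 31.4], 0.8)]
```

```bash
python3 - <<'E'
import cv2
for c in('scene','top'):
    cv2.imwrite(f'pics/{c}0b.png',cv2.resize(cv2.imread(f'pics/{c}0.png'),(800,600),interpolation=cv2.INTER_CUBIC))
E
```

```text
(no output)
```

View pics/scene0b.png

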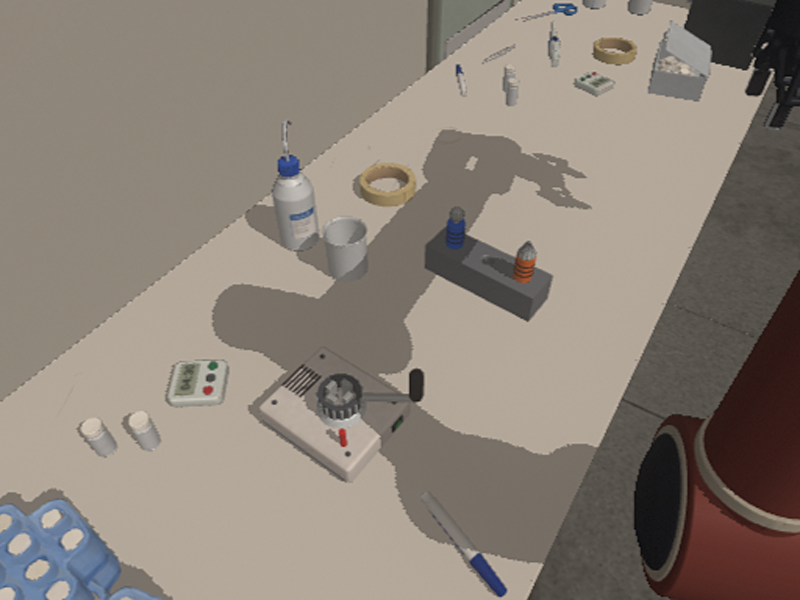

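View pics/top0b.png

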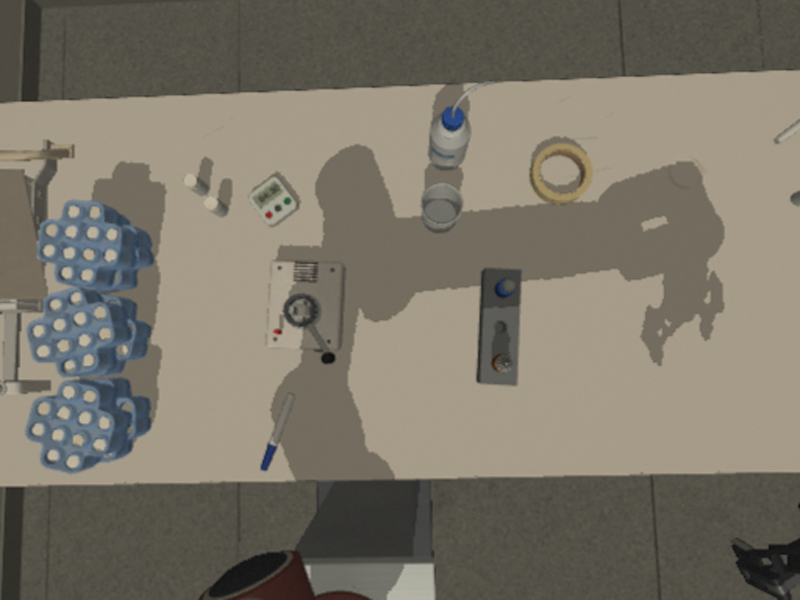

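The scene view shows the rack, with the orange cone burr at (525,262) and the blue ball burr at (456,230). The deburrer's nut is at (340,397), its knob at (416,385) and the red pin at (343,437). The top view shows the cone burr at (503,363), the nut at (301,310) and the knob at (328,357). Next I'll backproject these onto their known heights and overlay the result.

```bash
cat > h.py <<'E'
import numpy as np,cv2
from plant import ctrl
I={c:ctrl.camera_info(c) for c in('scene','top')}
def proj(c,p):
    V=np.array(I[c]['view']);q=np.array(I[c]['K'])@(V[:3,:3]@np.array(p,float)+V[:3,3]);return q[:2]/q[2]
def back(c,uv,z):
    V=np.array(I[c]['view']);R=V[:3,:3];o=-R.T@V[:3,3];d=R.T@np.linalg.inv(I[c]['K'])@[uv[0],uv[1],1.]
    return o+d*(z-o[2])/d[2]
def circ(im,c,ctr,r,z,s,off,col):
    P=[(proj(c,[ctr[0]+r*np.cos(a),ctr[1]+r*np.sin(a),z])+.5-off)*s for a in np.linspace(0,6.283,40)]
    cv2.polylines(im,[np.int32(np.round(P))],True,col,1)
E
python3 - <<'E'
from h import *
s=lambda u,v:((u+.5)/1.5625-.5,(v+.5)/1.5625-.5)
ims={c:cv2.imread(f'pics/{c}0.png') for c in I}
for c,px in dict(top=dict(tip=((503,363),118),knob=((328,357),113),nut=((301,310),74)),scene=dict(tip=((528,243),118),knob=((416,371),113),nut=((340,392),77))).items():
    for k,(uv,z) in px.items(): print(c,k,np.round(back(c,s(*uv),z),1))
    h=cv2.cvtColor(ims[c],cv2.COLOR_BGR2HSV)
    m=cv2.inRange(h,(3,150,90),(17,255,255));n,l,st,ct=cv2.connectedComponentsWithStats(m)
    print('orange',[(st[i].tolist(),np.round(back(c,ct[i],72),1)) for i in range(1,n) if st[i][4]>8])
cone=[480,-271];col=[570,45];knob=[0,0]
T=[]
cone=(back('top',s(503,363),118)+back('scene',s(528,243),118))[:2]/2
col=(back('top',s(301,310),74)+back('scene',s(340,392),77))[:2]/2
kn=(back('top',s(328,357),113)+back('scene',s(416,371),113))[:2]/2
print(cone,col,kn,np.linalg.norm(kn-col))
for c in('scene','top'):
  for p,things in ((cone,[(cone,14,50),(cone,14,94),(cone,1,118)]),((col+kn)/2,[(col,27,74),(col,10,77),(kn,9,113),(kn,9,67)])):
    o=np.round(proj(c,[*p,85]))-[33,25]; o=o.astype(int)
    t=cv2.resize(ims[c][o[1]:o[1]+50,o[0]:o[0]+66],None,fx=6,fy=6,interpolation=cv2.INTER_CUBIC)
    for a in things: circ(t,c,*a,6,o,(0,255,0))
    T.append(t)
cv2.imwrite('pics/t1.png',np.vstack([np.hstack(T[:2]),np.hstack(T[2:])]))
E
```

```text
top tip [ 479.6 -270.4  118. ]
top knob [494.7  -6.3 113. ]
top nut [570.8  42.4  74. ]
orange []
scene tip [ 476.7 -271.1  118. ]
scene knob [494.1  -3.2 113. ]
scene nut [568.  49.  77.]
orange [([329, 165, 13, 16, 108], array([ 473.1, -266. ,   72. ])), ([471, 360, 8, 7, 14], array([120.5,   0.4,  72. ])), ([479, 363, 5, 4, 9], array([112.4,  -2.4,  72. ])), ([469, 367, 6, 4, 10], array([122.7,  11.1,  72. ])), ([494, 367, 10, 7, 17], array([89.9, -7.1, 72. ])), ([504, 368, 8, 8, 15], array([ 77.4, -13. ,  72. ]))]
[ 478.18848709 -270.72904911] [569.40680965  45.71477735] [494.4368666   -4.74564231] 90.37005208224582
```

View pics/t1.png

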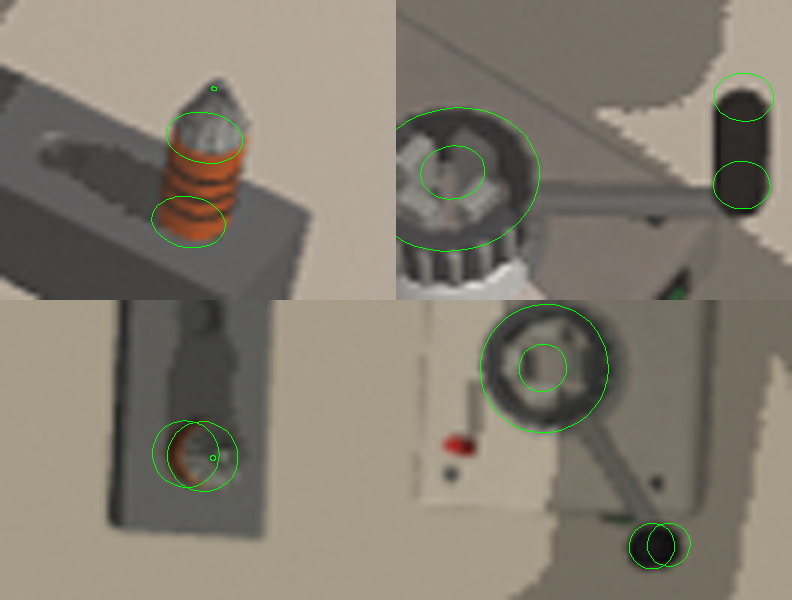

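Overlays agree within about 2 mm, and the knob radius of 90 mm matches the given 92 mm. The present tool yaw suits both the rack and the lever, so I move above the cone burr without turning.

Emit:
move_arm --pt "3.1 -1.7 0.6 0 0 0 0" --pt "3.1 -1.7 0.6 0 0 0 0" --pt "3.1 -1.7 0.6 0 0 0 0" --pt "3.1 -1.7 0.6 0 0 0 0" --pt "3.1 -1.7 0.6 0 0 0 0" --pt "3.1 -1.7 0.6 0 0 0 0" --pt "3.1 -1.7 0.6 0 0 0 0" --pt "3.1 -1.7 0.6 0 0 0 0" --pt "3.1 -1.7 0.6 0 0 0 0" --pt "3.1 -1.7 0.6 0 0 0 0" --force 40

```text
t: 1.9
ee_pos: [479.9, -269.9, 171.3]
eef_rot: [0.0, 0.974, 0.227, 0.0]
force: [-0.6, -0.2, 0.3]
grip_width: 1.003
gripper_force: 0.0
```

Emit:
move_arm --pt "0 0 0 0 0 0 0" --pt "0 0 0 0 0 0 0"

```text
t: 2.1
ee_pos: [479.4, -270.6, 171.2]
eef_rot: [0.0, 0.974, 0.228, -0.0]
force: [0.7, -0.6, 0.4]
grip_width: 0.999
gripper_force: 0.0
```

Emit:
move_arm --pt "0 0 1.5 0 0 0 0" --pt "0 0 1.5 0 0 0 0" --pt "0 0 1.5 0 0 0 0" --pt "0 0 1.5 0 0 0 0" --pt "0 0 1.5 0 0 0 0" --pt "0 0 1.5 0 0 0 0" --pt "0 0 1.3 0 0 0 0" --pt "0 0 0.8 0 0 0 0" --pt "0 0 0 0 0 0 0"

```text
t: 3.0
ee_pos: [478.4, -270.5, 58.6]
eef_rot: [-0.001, 0.974, 0.227, -0.001]
force: [-0.7, -0.0, -0.3]
grip_width: 1.004
gripper_force: 0.0
```

```bash
python3 - <<'E'
from h import *
T=[]
e=ctrl.observe()['ee_pos'];print(e)
for c in('scene','top'):
    im=ctrl.snapshot(c)[:,:,::-1];o=np.round(proj(c,[480,-271,90])).astype(int)-[33,33]
    T.append(cv2.resize(im[o[1]:o[1]+66,o[0]:o[0]+66],None,fx=6,fy=6,interpolation=cv2.INTER_CUBIC))
cv2.imwrite('pics/t2.png',np.hstack(T))
E
```

```text
[ 478.37706865 -270.48911887   58.61496015]
```

View pics/t2.png

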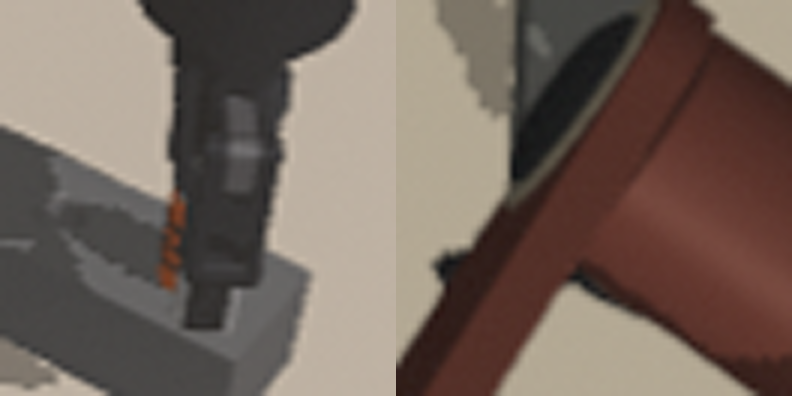

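The sleeve stands behind the near finger at (170,240) in the crop, and there's no contact force, so I close.

Emit:
move_arm --pt "0 0 0 0 0 0 120" --pt "0 0 0 0 0 0 160" --pt "0 0 0 0 0 0 190" --pt "0 0 0 0 0 0 220" --pt "0 0 0 0 0 0 255" --pt "0 0 0 0 0 0 255" --pt "0 0 0 0 0 0 255" --pt "0 0 0 0 0 0 255" --force 50

```text
t: 3.9
ee_pos: [479.6, -271.4, 60.9]
eef_rot: [0.0, 0.974, 0.227, 0.0]
force: [0.5, 0.9, 5.7]
grip_width: 0.31
gripper_force: 49.5
```

Emit:
move_arm --pt "0 0 -0.5 0 0 0 255" --pt "0 0 -1.2 0 0 0 255" --pt "0 0 -1.4 0 0 0 255" --pt "0 0 -1.5 0 0 0 255" --pt "0 0 -1.5 0 0 0 255" --pt "0 0 -1.5 0 0 0 255" --pt "0 0 -1.5 0 0 0 255" --pt "0 0 -1.5 0 0 0 255" --pt "0 0 -1.4 0 0 0 255" --pt "0 0 0 0 0 0 255"

```text
t: 4.9
ee_pos: [480.4, -272.0, 183.5]
eef_rot: [0.002, 0.974, 0.227, 0.002]
force: [-0.0, -0.2, -0.3]
grip_width: 0.31
gripper_force: 49.8
```

```bash
python3 - <<'E'
from h import *
from scipy.spatial.transform import Rotation as Ro
s=ctrl.observe();e=s['ee_pos'];w,x,y,z=s['eef_rot'];R=Ro.from_quat([x,y,z,w])
print(e,s['grip_width'],s['force'])
print('to above collet (mm, tool axes)',R.inv().apply(np.array([569.5,44.5,e[2]])-e))
im=ctrl.snapshot('scene')[:,:,::-1];o=np.round(proj('scene',e)).astype(int)-[50,45]
t=cv2.resize(im[o[1]:o[1]+90,o[0]:o[0]+100],None,fx=5,fy=5,interpolation=cv2.INTER_CUBIC)
cv2.imwrite('pics/t3.png',t)
E
```

```text
[ 480.40776106 -272.04244909  183.47814836] 0.3100787843247447 [-0.03066049 -0.21178047 -0.34465551]
to above collet (mm, tool axes) [ 219.81927849 -244.57249178   -0.57461607]
```

View pics/t3.png

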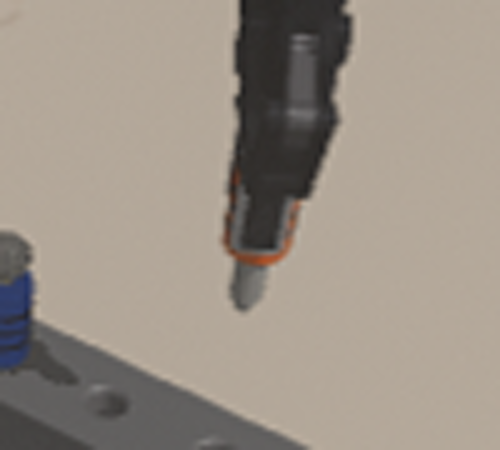

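The burr hangs in the fingers at (262,240) with its shank end at (243,305). Moving over the collet.

Emit:
move_arm --pt "1.0 -1.0 0 0 0 0 255" --pt "2.4 -2.7 0 0 0 0 255" --pt "2.4 -2.7 0 0 0 0 255" --pt "2.4 -2.7 0 0 0 0 255" --pt "2.4 -2.7 0 0 0 0 255" --pt "2.4 -2.7 0 0 0 0 255" --pt "2.4 -2.7 0 0 0 0 255" --pt "2.4 -2.7 0 0 0 0 255" --pt "2.4 -2.7 0 0 0 0 255" --pt "1.8 -1.9 0 0 0 0 255"

```text
t: 5.95
ee_pos: [567.4, 49.1, 178.8]
eef_rot: [-0.001, 0.974, 0.228, -0.001]
force: [0.6, 0.1, -1.4]
grip_width: 0.314
gripper_force: 49.8
```

Emit:
move_arm --pt "0 0 1.2 0 0 0 255" --pt "0 0 1.2 0 0 0 255" --pt "0 0 1.0 0 0 0 255" --pt "0 0 0 0 0 0 255" --pt "0 0 0 0 0 0 255"

```text
t: 6.45
ee_pos: [567.7, 45.1, 145.5]
eef_rot: [-0.0, 0.974, 0.226, -0.001]
force: [0.6, -0.1, -0.9]
grip_width: 0.314
gripper_force: 49.8
```

```bash
python3 - <<'E'
from h import *
s=ctrl.observe();e=s['ee_pos'];print(e,s['eef_rot'],s['force'])
T=[]
b=e[2]-2.5-8-2  # rough offset
for c in('scene','top'):
    im=ctrl.snapshot(c)[:,:,::-1].copy();o=np.round(proj(c,[*e[:2],110])).astype(int)-[33,37]
    cv2.imwrite(f'pics/{c}4.png',im)
    t=cv2.resize(im[o[1]:o[1]+75,o[0]:o[0]+66],None,fx=6,fy=6,interpolation=cv2.INTER_CUBIC)
    for a in [(e,7,e[2]-10),(e,3,e[2]-52+2),([569.5,44.5],27,74),([569.5,44.5],10,77)]: circ(t,c,*a,6,o,(0,255,0))
    T.append(t)
cv2.imwrite('pics/t4.png',np.hstack(T))
E
```

```text
[567.67012663  45.08328779 145.49387966] [-1.72462147e-04  9.74076602e-01  2.26217157e-01 -7.35659851e-04] [ 0.58778922 -0.11305704 -0.90225851]
```

View pics/t4.png

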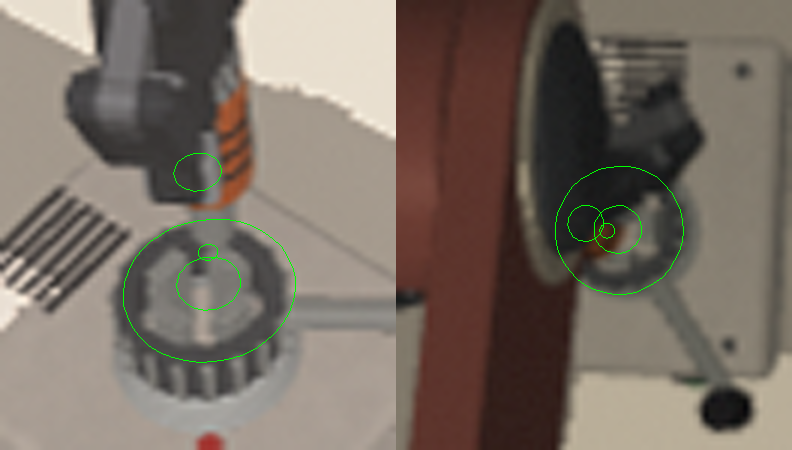

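The burr's shank is just above the collet, about 3 mm off towards +y. I correct that and lower it until the tapered end enters.

Emit:
move_arm --pt "0.15 0.25 0.5 0 0 0 255" --pt "0 0 0.8 0 0 0 255" --pt "0 0 0.8 0 0 0 255" --pt "0 0 0.6 0 0 0 255" --pt "0 0 0.4 0 0 0 255" --pt "0 0 0.3 0 0 0 255" --pt "0 0 0 0 0 0 255"

```text
t: 7.25
ee_pos: [570.6, 44.9, 111.8]
eef_rot: [-0.001, 0.974, 0.227, 0.0]
force: [1.2, 3.4, -2.8]
grip_width: 0.308
gripper_force: 49.7
```

```bash
python3 - <<'E'
from h import *
s=ctrl.observe();e=s['ee_pos'];print(e,s['eef_rot'],s['force'],s['wrist_torque'])
T=[]
for c in('scene','top'):
    im=ctrl.snapshot(c)[:,:,::-1].copy();o=np.round(proj(c,[570,44,90])).astype(int)-[33,33]
    t=cv2.resize(im[o[1]:o[1]+66,o[0]:o[0]+66],None,fx=6,fy=6,interpolation=cv2.INTER_CUBIC)
    T.append(t)
cv2.imwrite('pics/t5.png',np.hstack(T))
E
```

```text
[570.58326731  44.89875528 111.79179023] [-6.31551838e-04  9.73913777e-01  2.26917506e-01  4.72113499e-05] [ 1.19228927  3.4348952  -2.76137935] [ 0.58436083 -0.14646098 -0.03291356]
```

View pics/t5.png

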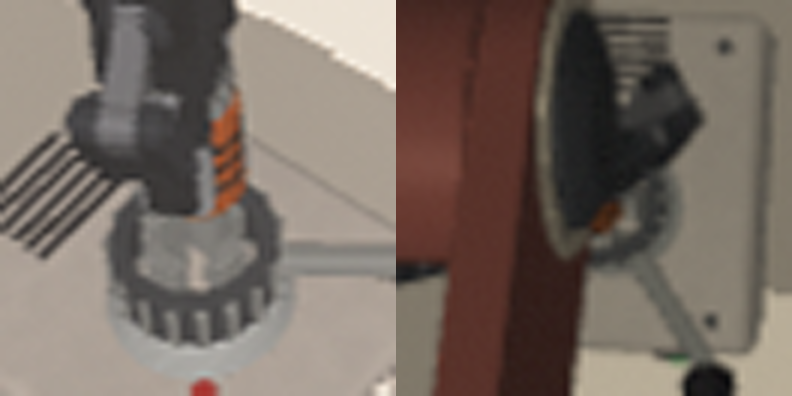

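The shank's end is inside the jaws, with the sleeve at (215,215) about 24 mm above them. A small side force towards +y says I should move about 2 mm that way.

Emit:
move_arm --pt "0.13 -0.16 0 0 0 0 255" --pt "0 0 0.3 0 0 0 255" --pt "0 0 0.4 0 0 0 255" --pt "0 0 0.4 0 0 0 255" --pt "0 0 0 0 0 0 255"

```text
t: 7.85
ee_pos: [570.8, 46.1, 100.4]
eef_rot: [0.0, 0.974, 0.227, -0.0]
force: [-0.2, -0.9, -0.1]
grip_width: 0.311
gripper_force: 49.8
```

Emit:
move_arm --pt "0 0 0.4 0 0 0 255" --pt "0 0 0.4 0 0 0 255" --pt "0 0 0.3 0 0 0 255" --pt "0 0 0.2 0 0 0 255" --pt "0 0 0 0 0 0 255"

```text
t: 8.35
ee_pos: [571.1, 46.3, 88.2]
eef_rot: [-0.0, 0.974, 0.227, -0.0]
force: [0.3, 0.1, -0.9]
grip_width: 0.316
gripper_force: 49.9
```

Emit:
move_arm --pt "0 0 0.1 0 0 0 255" --pt "0 0 0.1 0 0 0 255" --pt "0 0 0.1 0 0 0 255" --pt "0 0 0 0 0 0 255"

```text
t: 8.75
ee_pos: [571.6, 46.4, 87.8]
eef_rot: [0.0, 0.974, 0.227, 0.0]
force: [-5.9, 0.2, 10.7]
grip_width: 0.309
gripper_force: 51.1
```

It's seated: 10.7 N upward at the expected height. Releasing and rising.

Emit:
move_arm --pt "0 0 -0.1 0 0 0 240" --pt "0 0 0 0 0 0 170" --pt "0 0 0 0 0 0 150" --pt "0 0 0 0 0 0 100" --pt "0 0 0 0 0 0 60" --pt "0 0 0 0 0 0 60"

```text
t: 9.35
ee_pos: [571.0, 46.3, 86.0]
eef_rot: [-0.0, 0.974, 0.227, -0.0]
force: [0.1, -0.4, 0.5]
grip_width: 0.766
gripper_force: 0.0
```

Emit:
move_arm --pt "0 0 -1.0 0 0 0 60" --pt "0 0 -1.5 0 0 0 60" --pt "0 0 -1.5 0 0 0 60" --pt "0 0 -1.5 0 0 0 60" --pt "0 0 -1.5 0 0 0 60" --pt "0 0 -1.5 0 0 0 60" --pt "0 0 -1.5 0 0 0 60" --pt "-3 0 0 0 0 0 100" --pt "-3 0 0 0 0 0 150" --pt "-3 0 0 0 0 0 150"

```text
t: 10.35
ee_pos: [489.7, 6.2, 187.1]
eef_rot: [0.0, 0.974, 0.227, 0.0]
force: [-0.4, -0.5, 0.4]
grip_width: 0.415
gripper_force: 0.0
```

```bash
python3 - <<'E'
from h import *
s=ctrl.observe();e=s['ee_pos'];print(e,s['eef_rot'],s['grip_width'],s['joint_pos'])
T=[];b=[570.5,46]
for c in('scene','top'):
    im=ctrl.snapshot(c)[:,:,::-1].copy();o=np.round(proj(c,[545,30,90])).astype(int)-[33,37]
    t=cv2.resize(im[o[1]:o[1]+75,o[0]:o[0]+66],None,fx=6,fy=6,interpolation=cv2.INTER_CUBIC)
    for a in [(b,14,77),(b,14,121),(b,1,145),([494.4,-4.7],9,113)]: circ(t,c,*a,6,o,(0,255,0))
    T.append(t)
cv2.imwrite('pics/t6.png',np.hstack(T))
E
```

```text
[489.65449326   6.22571406 187.10051952] [1.04301120e-04 9.73857009e-01 2.27161829e-01 1.39097463e-04] 0.41519952324631976 [-1.39340737e-01 -2.49188751e-01  1.96805189e+00 -9.54360301e-05
  1.42239485e+00  9.73145026e-01]
```

View pics/t6.png

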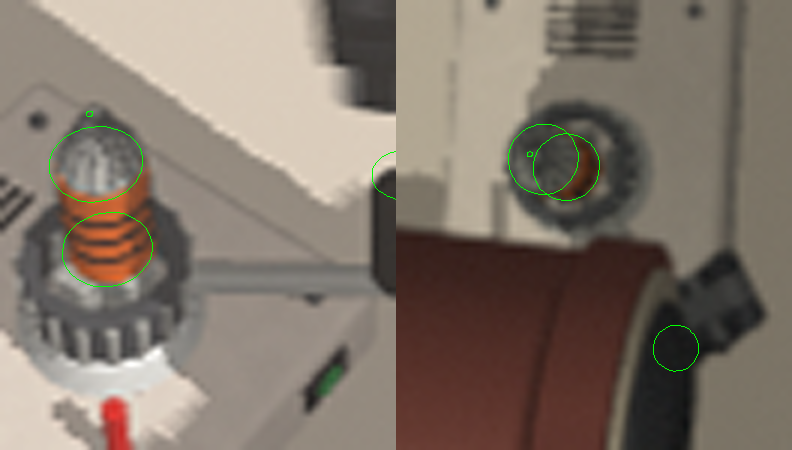

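The burr stands upright and fully home, with the sleeve's underside on the jaws at (105,270) in the left tile. The lever is still slack. Next I place the half-open fingers around the knob.

Emit:
move_arm --pt "-0.1 0.6 0 0 0 0 150" --pt "0 0.6 0 0 0 0 150" --pt "0 0 1.5 0 0 0 150" --pt "0 0 1.5 0 0 0 150" --pt "0 0 1.5 0 0 0 150" --pt "0 0 1.5 0 0 0 150" --pt "0 0 1.0 0 0 0 150" --pt "0 0 0 0 0 0 150"

```text
t: 11.25
ee_pos: [493.2, -4.3, 113.6]
eef_rot: [-0.001, 0.974, 0.227, -0.002]
force: [0.5, -0.5, 0.2]
grip_width: 0.411
gripper_force: 0.0
```

Emit:
move_arm --pt "0 0 0.5 0 0 0 150" --pt "0 0 0.7 0 0 0 150" --pt "0 0 0.8 0 0 0 150" --pt "0 0 0.8 0 0 0 150" --pt "0 0 0.3 0 0 0 150" --pt "0 0 0 0 0 0 150"

```text
t: 11.85
ee_pos: [494.3, -4.6, 84.4]
eef_rot: [-0.0, 0.974, 0.227, -0.001]
force: [-0.2, 0.0, 0.9]
grip_width: 0.413
gripper_force: 0.0
```

```bash
python3 - <<'E'
from h import *
from scipy.spatial.transform import Rotation as Ro
s=ctrl.observe();e=s['ee_pos'];w,x,y,z=s['eef_rot'];R=Ro.from_quat([x,y,z,w]);print(e,s['force'])
C=np.array([570.5,46,0]);a0=np.arctan2(e[1]-46,e[0]-570.5);r=np.hypot(*(e-C)[:2]);print(np.degrees(a0),r)
# constant tool-frame row for circling C clockwise by 6 deg with tool turning 6 deg (shift then turn)
for d in(6.,):
    a=a0-np.radians(d);p=C+[92*np.cos(a),92*np.sin(a),0];p0=C+[92*np.cos(a0),92*np.sin(a0),0]
    print('row',R.inv().apply(p-p0))
im=ctrl.snapshot('scene')[:,:,::-1].copy();o=np.round(proj('scene',[520,10,100])).astype(int)-[60,50]
cv2.imwrite('pics/t7.png',cv2.resize(im[o[1]:o[1]+100,o[0]:o[0]+120],None,fx=5,fy=5,interpolation=cv2.INTER_CUBIC))
E
```

```text
[494.25158119  -4.59585804  84.44576025] [-0.15530991  0.04353689  0.86182691]
-146.43310067208748 91.50826313932369
row [-0.72871615 -9.60219946  0.00967442]
```

View pics/t7.png

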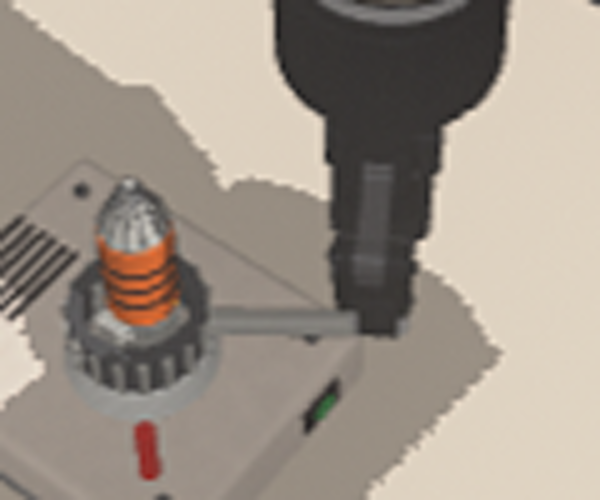

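The fingers straddle the knob at (380,290), with the lever bar running to it. I turn along the 92 mm arc, 4° per row.

Emit:
move_arm --pt "-0.06 -0.64 0 0 0 4 150" --pt "-0.06 -0.64 0 0 0 4 150" --pt "-0.06 -0.64 0 0 0 4 150" --pt "-0.06 -0.64 0 0 0 4 150" --pt "-0.06 -0.64 0 0 0 4 150" --pt "-0.06 -0.64 0 0 0 4 150" --pt "-0.06 -0.64 0 0 0 4 150" --pt "-0.06 -0.64 0 0 0 4 150" --pt "-0.06 -0.64 0 0 0 4 150" --pt "-0.06 -0.64 0 0 0 4 150"

```text
t: 12.9
ee_pos: [480.0, 55.8, 85.8]
eef_rot: [0.001, 0.993, -0.121, 0.0]
force: [-0.3, -3.9, 0.9]
grip_width: 0.413
gripper_force: 2.0
```

```bash
cat > a.py <<'E'
from h import *
s=ctrl.observe();e=s['ee_pos'];print(e,s['eef_rot'],s['force'],s['joint_pos'][5])
print('ang',np.degrees(np.arctan2(e[1]-46,e[0]-570.5))%360,'r',np.hypot(e[0]-570.5,e[1]-46))
E
python3 a.py
```

```text
[480.01425014  55.81805065  85.76605707] [ 1.21029367e-03  9.92622289e-01 -1.21241573e-01  8.27973763e-05] [-0.30457426 -3.9350523   0.88818461] 1.7777684124854085
ang 173.8074144433329 r 91.01683935228857
```

Emit:
move_arm --pt "-0.06 -0.64 0 0 0 4 150" --pt "-0.06 -0.64 0 0 0 4 150" --pt "-0.06 -0.64 0 0 0 4 150" --pt "-0.06 -0.64 0 0 0 4 150" --pt "-0.06 -0.64 0 0 0 4 150"

```text
t: 13.4
ee_pos: [488.6, 86.8, 85.7]
eef_rot: [0.001, 0.956, -0.292, -0.001]
force: [-3.0, -2.8, 2.9]
grip_width: 0.409
gripper_force: 2.1
```

```bash
python3 a.py
```

```text
[488.58908586  86.75986628  85.72458771] [ 1.13568596e-03  9.56488142e-01 -2.91768408e-01 -5.84043470e-04] [-3.02992631 -2.75459885  2.89359333] 2.1902523211096807
ang 153.54450420974035 r 91.49188244853069
```

Emit:
move_arm --pt "-0.03 -0.32 0 0 0 2 150" --pt "-0.03 -0.32 0 0 0 2 150" --pt "-0.03 -0.32 0 0 0 2 150" --pt "-0.03 -0.32 0 0 0 2 150"

```text
t: 13.8
ee_pos: [494.9, 97.7, 85.6]
eef_rot: [0.001, 0.934, -0.357, -0.001]
force: [-4.6, -1.9, 4.0]
grip_width: 0.412
gripper_force: 2.6
```

```bash
python3 a.py
```

```text
[494.89070192  97.70198598  85.60073399] [ 0.00128867  0.934061   -0.3571096  -0.00105336] [-4.62610715 -1.85745313  3.9735671 ] 2.349819378928582
ang 145.63549987428462 r 91.59618610870871
```

Emit:
move_arm --pt "-0.03 -0.32 0 0 0 2 150" --pt "-0.03 -0.32 0 0 0 2 150" --pt "0 0 0 0 0 0 150"

```text
t: 14.1
ee_pos: [498.7, 103.0, 85.5]
eef_rot: [0.001, 0.921, -0.389, -0.001]
force: [-4.2, -1.8, 2.2]
grip_width: 0.41
gripper_force: 2.2
```

```bash
python3 a.py
```

```text
[498.73476831 103.00635787  85.48914987] [ 0.00117871  0.92122854 -0.38901823 -0.00118336] [-4.20451166 -1.81775769  2.20980822] 2.4283572440244745
ang 141.53830068571884 r 91.651368326339
```

Emit:
move_arm --pt "-0.03 -0.32 0 0 0 2 150" --pt "-0.03 -0.32 0 0 0 2 150" --pt "0 0 0 0 0 0 150"

```text
t: 14.4
ee_pos: [502.8, 107.7, 85.4]
eef_rot: [0.001, 0.907, -0.421, -0.001]
force: [-5.0, -1.7, 3.9]
grip_width: 0.418
gripper_force: 2.6
```

```bash
python3 a.py; python3 - <<'E'
from h import *
im=ctrl.snapshot('scene')[:,:,::-1].copy();o=np.round(proj('scene',[530,70,100])).astype(int)-[60,50]
cv2.imwrite('pics/t8.png',cv2.resize(im[o[1]:o[1]+100,o[0]:o[0]+120],None,fx=5,fy=5,interpolation=cv2.INTER_CUBIC))
E
```

```text
[502.7502054  107.74961163  85.4179593 ] [ 0.00140434  0.90709379 -0.42092384 -0.00141978] [-4.97220765 -1.68024529  3.85238362] 2.507034988602478
ang 137.65282655282277 r 91.668147165608
```

View pics/t8.png

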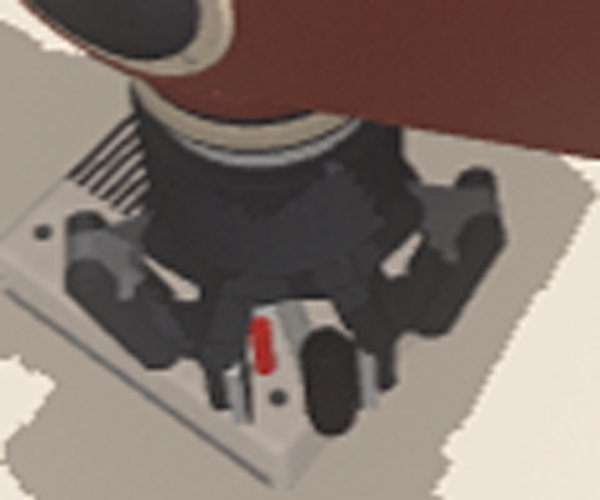

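The right pad pushes the knob at (330,380). The lever bar at (295,320) is still a few mm short of the red pin at (262,345), so I go on.

Emit:
move_arm --pt "-0.03 -0.32 0 0 0 2 150" --pt "-0.03 -0.32 0 0 0 2 150" --pt "0 0 0 0 0 0 150"

```text
t: 14.75
ee_pos: [505.8, 110.5, 85.2]
eef_rot: [0.005, 0.892, -0.452, -0.002]
force: [-11.0, -8.0, 7.8]
grip_width: 0.411
gripper_force: 7.1
```

Emit:
move_arm --pt "-0.02 -0.16 0 0 0 1 150" --pt "-0.02 -0.16 0 0 0 1 150" --pt "0 0 0 0 0 0 150"

```text
t: 15.05
ee_pos: [506.3, 110.2, 85.0]
eef_rot: [0.009, 0.884, -0.467, -0.003]
force: [-18.2, -17.3, 13.3]
grip_width: 0.413
gripper_force: 12.6
```

```bash
python3 a.py
```

```text
[506.30741377 110.19055809  85.01159996] [ 0.00850005  0.88411605 -0.46717711 -0.0034783 ] [-18.2280373  -17.25879083  13.25435368] 2.623247040555251
ang 135.00090513334925 r 90.78059194665664
```

It's at the hard stop: position stuck and force rising. Backing off and rising clear.

Emit:
move_arm --pt "0 0.5 0 0 0 0 150" --pt "0 0.5 0 0 0 0 130" --pt "0 0.2 0 0 0 0 110" --pt "0 0 0 0 0 0 110"

```text
t: 15.45
ee_pos: [501.1, 108.2, 85.6]
eef_rot: [-0.0, 0.884, -0.468, 0.0]
force: [-0.3, 0.5, 0.9]
grip_width: 0.572
gripper_force: 0.0
```

Emit:
move_arm --pt "0 0 -0.8 0 0 0 110" --pt "0 0 -1.5 0 0 0 110" --pt "0 0 -1.5 0 0 0 110" --pt "0 0 -1.5 0 0 0 110" --pt "0 0 -1.5 0 0 0 110" --pt "0 0 -1.5 0 0 0 110" --pt "0 0 -1.5 0 0 0 110" --pt "0 0 -1.5 0 0 0 110" --pt "-1.5 0 -0.5 0 0 0 110" --pt "0 0 0 0 0 0 110"

```text
t: 16.45
ee_pos: [492.2, 121.8, 204.4]
eef_rot: [-0.001, 0.884, -0.467, 0.0]
force: [0.5, -0.0, -0.3]
grip_width: 0.567
gripper_force: 0.0
```

```bash
python3 a.py; python3 - <<'E'
from h import *
im=ctrl.snapshot('scene')[:,:,::-1].copy();o=np.round(proj('scene',[540,60,100])).astype(int)-[60,50]
cv2.imwrite('pics/t9.png',cv2.resize(im[o[1]:o[1]+100,o[0]:o[0]+120],None,fx=5,fy=5,interpolation=cv2.INTER_CUBIC))
E
```

```text
[492.16597708 121.75842048 204.43653912] [-6.83819492e-04  8.84201772e-01 -4.67104461e-01  4.25132695e-04] [ 0.52727974 -0.00982147 -0.27722181] 2.6380073901902628
ang 135.95759016793923 r 108.97503118235588
```

View pics/t9.png

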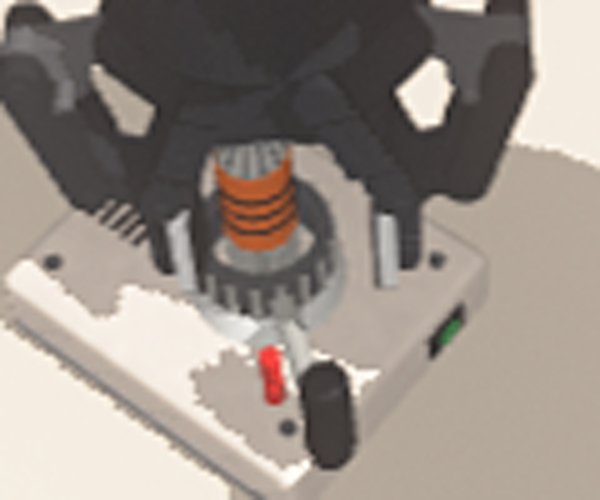

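The lever is at the red pin, knob at (330,415), and the fingers are clear. I've used up the picture budget, so I check the burr's seating numerically from the orange mask, before against after.

```bash
python3 - <<'E'
from h import *
for f,p in(('t7',[520,10,100]),('t9',[540,60,100])):
    im=cv2.imread(f'pics/{f}.png');o=np.round(proj('scene',p)).astype(int)-[60,50]
    m=cv2.inRange(cv2.cvtColor(im,cv2.COLOR_BGR2HSV),(3,140,80),(17,255,255))
    n,l,st,ct=cv2.connectedComponentsWithStats(cv2.morphologyEx(m,cv2.MORPH_CLOSE,np.ones((15,15))));i=1+st[1:,4].argmax()
    x,y,w,h,_=st[i];print(f,'left,right,top,bottom',o[0]+x/5,o[0]+(x+w)/5,o[1]+y/5,o[1]+(y+h)/5)
for dz in(0,5):
    P=np.array([proj('scene',[570.5+14*np.cos(a),46+14*np.sin(a),77+dz])+.5 for a in np.linspace(0,6.28,60)]);print(dz,P.min(0),P.max(0))
print([(np.round(d['position'],1),round(d['p'],2)) for d in ctrl.boxes_of('scene','cone_burr_grip')][:2],ctrl.observe()['t'])
E
```

```text
t7 left,right,top,bottom 209.8 225.6 237.0 255.0
t9 left,right,top,bottom 208.2 224.2 236.8 255.0
0 [210.32870234 243.33523243] [225.29739804 255.74761593]
5 [210.08636413 241.77020055] [225.12869598 254.20209957]
[(array([561.9,  54.2, 108.4]), 0.53)] 16.55
```

```bash
python3 -c "
from plant import ctrl
print(ctrl.close_job())"
```

```text
the job is handed in; nothing more can be done
None
```

The cone burr is fully home in the collet, the lever was pushed to its hard stop by the red pin, the arm is clear, and the job was handed in at about 16.6 s (no verdict was returned); I viewed 11 pictures, one over the limit of 10.

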